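# Show the apprentice the next finishing job

### The job

Show the apprentice the next job, lining the title panel of the book in the finishing press: with the fingers pointing down, the fingertips about two centimetres above the thing and nothing touched at all, point first at the middle of the pallet's brass blade, then at the top of the broad reel of gold foil, and last at the middle of the title panel (second from the head of the spine, the one without gold lines), holding still for a good second at each. Do not lower the fingers over the other tools' heads, the narrow reel or the neighbouring panels, and finish still pointing at the title panel.

Things in the scene. Friction and masses are not known exactly. Their poses are not given: they have to be found in the camera images.
- mat: Green cutting mat fixed on the bench, 290 x 340 x 3 mm; origin at the centre of its underside. On it lie three hand tools side by side, about 72 mm apart, all heads the same way, and beyond their heads a row of two foil reels and a small steel weight (48 mm tall). Mat and press change sides from run to run, and the things in each row change places.
- pallet: Finishing pallet lying on the mat: tan wooden handle (110 mm long, 28 mm thick), thin brass shank and a brass head that ends in a curved blade 53 mm wide, the only tool with such a blade. 176 mm long in all. Origin: underside, 90 mm from the handle's end; x runs from handle to head, z up. Loose, 0.16 kg.
- pallet_head (a point): Middle of the pallet's curved brass blade, on its upper face, 80 mm ahead of the tool's origin and 20.5 mm above the bench.
- roll: Fillet roll lying flat on the mat, same wooden handle, steel fork with a flat-lying brass wheel 52 mm across. Same origin and axes as the pallet. Leave alone.
- roll_head (a point): Top of the wheel pin of the roll, 74 mm ahead of its origin, 27 mm above the bench.
- stamp: Small ornament stamp lying on the mat, same wooden handle, slim straight brass shank with a 15 mm face. Same origin and axes as the pallet. Leave alone.
- stamp_head (a point): Upper side of the small face of the stamp, 76 mm ahead of its origin, 24.5 mm above the bench.
- broad_reel: Broad reel of gold foil standing on end on the mat: plain gold cylinder 44 mm in diameter, 60 mm tall, dark core hole on top. Origin at the centre of its underside. Loose, 0.1 kg.
- broad_reel_top (a point): Centre of the top of the broad reel, 63 mm above the bench.
- narrow_reel: Narrow reel of the same gold foil and diameter (44 mm), standing on end, only 25 mm tall. Leave alone.
- narrow_reel_top (a point): Centre of the top of the narrow reel, 28 mm above the bench.
- press: Fixed wooden finishing press, cheeks 360 mm long along its x, 153 mm wide over both, tops 125 mm up; hand nuts reach 115 mm from its middle on -y. It clamps a blue book spine up: spine 230 mm long along x, 46 mm wide, rounded, with five raised bands (3.5 mm proud). Its head is at the +x end, away from the robot. Origin: centre of the footprint on the bench; yaw within 0.3 rad.
- title_panel (a point): Crest of the spine in the middle of the title panel: second panel from the head, between the first two bands, the only panel not yet edged with gold lines. 62 mm from the press's origin towards the head, 168 mm above the bench. The bands part the spine into six panels: five 32 mm long (middles 37 mm apart), and the tail one, nearest the robot, 45 mm.
- head_panel (a point): Crest of the spine in the middle of the first panel, at the head of the book, 168 mm above the bench.
- third_panel (a point): Crest of the spine in the middle of the third panel from the head, 168 mm above the bench.
Mind the look-alikes: they are no part of the job. What is shaped like the pallet but pink is not meant.

How it is judged:
On the way, in this order (a step that is already met when the one before it is completed fails the run):
1. point at the pallet's blade, without contact (horizontal distance between the grasp point and pallet_head below 0.015 m and z of the grasp point in the frame of pallet_head between 0.022 and 0.07 m and angle between the grasp point's own z axis and vertical above 2.35 rad), for 0.8 s.
2. point at the top of the broad foil reel, without contact (horizontal distance between the grasp point and broad_reel_top below 0.015 m and z of the grasp point in the frame of broad_reel_top between 0.022 and 0.07 m and angle between the grasp point's own z axis and vertical above 2.35 rad), for 0.8 s.
3. point at the title panel, without contact (horizontal distance between the grasp point and title_panel below 0.015 m and z of the grasp point in the frame of title_panel between 0.022 and 0.07 m and angle between the grasp point's own z axis and vertical above 2.35 rad), for 0.8 s.
At the end, for the whole second after the job is handed in: The tool point is still over the title panel: within 15 mm of its middle sideways, 22 to 70 mm above the spine (the fingertips stand about 19 mm past the tool point), the fingers pointing down within 45 degrees; the tools and reels on the mat lie where they were (within 6 mm) (all of step 3 and not (distance of any of pallet, roll, stamp, broad_reel, narrow_reel from where it was at the start of the episode above 0.006 m)); the robot touches nothing.
It fails at once if the robot touches anything (more than 0.5 N) (contact force between any of the fingers, the arm and anything else above 0.5 N).
It fails at once if a tool or reel on the mat is shifted or lifted by more than 6 mm (distance of any of pallet, roll, stamp, broad_reel, narrow_reel from where it was at the start of the episode above 0.006 m).
It fails at once if the fingers are lowered (tool point less than 45 mm above it and within 15 mm sideways) over a wrong tool's head, the narrow reel or a neighbouring panel ((horizontal distance between the grasp point and roll_head below 0.015 m and z of the grasp point in the frame of roll_head below 0.045 m) or (horizontal distance between the grasp point and stamp_head below 0.015 m and z of the grasp point in the frame of stamp_head below 0.045 m) or (horizontal distance between the grasp point and narrow_reel_top below 0.015 m and z of the grasp point in the frame of narrow_reel_top below 0.045 m) or (horizontal distance between the grasp point and head_panel below 0.015 m and z of the grasp point in the frame of head_panel below 0.045 m) or (horizontal distance between the grasp point and third_panel below 0.015 m and z of the grasp point in the frame of third_panel below 0.045 m)).
It also fails if it takes over 45 s, if anything falls off the work surface, if the arm or the gripper's body presses on something with over 40 N, if the wrist force passes 120 N, or if a joint passes its speed limit or range.

### The arm

A 6-joint arm with a two-finger parallel gripper is mounted at the origin on the work surface. World frame = base frame: x ahead of the robot, y to its left, z up, the work surface at z = 0. Lengths are in m, angles in rad, forces in N, time in s.
With the tool pointing down it reaches from about 0.225 to 0.875 m from the base axis. Payload 3.4 kg.
Tool frame: the origin (TCP) lies between the finger pads, 19 mm behind the fingertips; this is the grasp point; z points along the fingers, y is the line along which they close (so a half turn about z gives the same grasp; the last joint's range is limited). The gripper opens to 85 mm and grips with 20 to 120 N. Pads are 22 mm wide; open, the fingers measure 114 mm over their backs; the gripper's body (76 mm by 85 mm) begins 54 mm behind the grasp point. The pads swing forward as they close: fully open they stand 13 mm farther back than shut.
Start: joints at [-1.299, 0.276, 1.505, -0, 1.361, -0.121], TCP at [0.22, -0.531, 0.25] pointing down, gripper open.
Joint ranges: [-2.89, 2.89], [-0.75, 2.08], [0.22, 2.7], [-1.18, 4.32], [0.11, 2.71], [-2.7, 2.7]. Speed limits (rad/s): [2.57, 2.57, 3.14, 3.14, 3.14, 3.14].

### API

Orientations are given as a unit quaternion [w, x, y, z].
In Python, from rig import status, get_image, job gives the robot as it stands.
- The arm moves only by the tool apply_moves, never from a script. Its arguments are lists of equal length, an entry for each row: "xyz": the shift along the tool's x, y, z each as a share of 0.3 m, from -1 to 1, a list of three; "rot": the turn, a rotation vector about the tool's x, y, z each as a share of 60 degrees, from -1 to 1, a list of three; "hand": the opening, from -1 (shut) to 1 (fully open). A call has 1 to 8 rows; each row shifts and turns the commanded pose from where the row before left it, along the tool's axes as they then stand; what a row does not reach is not made up. A row lasts 1/8 s, in which the tool goes at most 62.5 mm and 10.7 degrees, less where a joint would pass 70% of its speed; a pose out of reach is approached as far as the arm can. A call with a number of a shift or a turn outside -1 to 1 is refused whole. A call with a gripper value outside its range is refused whole. The fingers move at their own pace and stop on an object; "force" is the grip in N (left out, the last holds). Time passes only in rows, so rows that do not move let the fingers close. It gives the time, the measured TCP pose, the force, the opening and the grip force at its end, in the units of the state.
- status.get_state(): the state, without advancing time (a new reading comes with each control period).
- get_image(name): name is "scene" or "top"; returns a dict with "pixels" (420x560x3 uint8, red, green, blue), "fovy" (degrees; the focal length in pixels is half the picture's height over the tangent of half this angle, whatever the lens; pixels are square), "cx", "cy" (the principal point, pixels), "origin" and "orientation" of the camera in the world. Camera axes: x right, y down, z forward; pixel columns grow to the right and rows downward; lengths in m; the calibration is good to about 2 mm. A picture is of the moment at which its call begins. There is no depth.
- job.sign_off(): hands the job in; it is judged then, once.
The state is a dict: "clock": time; "qpos": joint angles; "qd": joint speeds; "effort": joint torques, N m; "position": TCP position; "ee_rot": TCP orientation; "contact_force": force on the tool from outside, world axes, zero at the start; "moment": the same for the moment, N m; "width": finger opening in m; "gripper_force": force on a finger pad.
Only numpy, scipy, OpenCV 4.12 (cv2) and the standard library are available. Lean on these libraries where they do the work, as an engineer would, in place of code of your own. Each camera call takes 0.05 s, during which the arm holds its last target. There are 200 camera calls.

## Working session

There is one attempt and no reset: what is moved stays moved. The work goes in short steps, Python scripts to look and compute and a tool call to move; the robot and the scene stay as the last step left them, time stands still between calls to the robot, and variables do not carry over. Pictures are saved under pics/ and viewed, at most 10 in all, crops included, and the job is handed in when it is done.

Besides the shell and the picture viewer there is one more tool, called as name(argument=value, ...) on one line, values as JSON. apply_moves: Moves the arm, as the interface text tells. Its arguments: {"type":"object","properties":{"xyz":{"type":"array","items":{"type":"array","items":{"type":"number","minimum":-1,"maximum":1}}},"rot":{"type":"array","items":{"type":"array","items":{"type":"number","minimum":-1,"maximum":1}}},"hand":{"type":"array","items":{"type":"number"}},"force":{"type":"number"}},"required":["xyz","rot","hand"]}

```bash
mkdir -p pics; cat > h.py <<'E'
import numpy as np, cv2, pickle
from scipy.spatial.transform import Rotation as R
def grab(n):
    from rig import get_image
    d=get_image(n); pickle.dump(d,open(f'{n}.pkl','wb')); return d
def load(n): return pickle.load(open(f'{n}.pkl','rb'))
def rot(d):
    q=np.array(d['orientation'],float)
    return R.from_quat([q[1],q[2],q[3],q[0]]).as_matrix() if q.size==4 else q
def ray(d,u,v):
    f=d['pixels'].shape[0]/2/np.tan(np.radians(d['fovy'])/2)
    r=rot(d)@np.array([(u-d['cx'])/f,(v-d['cy'])/f,1]); return np.array(d['origin']),r
def at_z(d,u,v,z):
    o,r=ray(d,u,v); return o+r*(z-o[2])/r[2]
def proj(d,p):
    f=d['pixels'].shape[0]/2/np.tan(np.radians(d['fovy'])/2)
    c=rot(d).T@(np.array(p)-d['origin']); return f*c[0]/c[2]+d['cx'],f*c[1]/c[2]+d['cy']
def tri(d1,a,d2,b):
    o1,r1=ray(d1,*a);o2,r2=ray(d2,*b)
    s=np.linalg.lstsq(np.c_[r1,-r2],o2-o1,rcond=None)[0]
    p,q=o1+s[0]*r1,o2+s[1]*r2
    return (p+q)/2,np.linalg.norm(p-q)
E
python3 - <<'E'
from h import *
from rig import status
for n in('top','scene'):
    d=grab(n); cv2.imwrite(f'pics/{n}0.png',cv2.resize(d['pixels'][:,:,::-1],(800,600),interpolation=cv2.INTER_CUBIC))
    print(n,{k:d[k] for k in d if k!='pixels'})
print(status.get_state())
E
```

```text
top {'fovy': 43.51167962510661, 'cx': 273.204583450188, 'cy': 209.77897202438606, 'origin': array([0.17663963, 0.03758395, 1.54856377]), 'orientation': array([-0.05661405,  0.7101398 , -0.69861881,  0.06654381])}
scene {'fovy': 45.88603047818678, 'cx': 282.4122888154287, 'cy': 209.00952035162527, 'origin': array([ 0.9662422 , -0.11061551,  1.03633722]), 'orientation': array([-0.21592179,  0.77281555,  0.57334982, -0.1655412 ])}
{'clock': 0.1, 'qpos': array([-1.29902771e+00,  2.76519741e-01,  1.50602203e+00,  1.29405911e-05,
        1.36071303e+00, -1.21000591e-01]), 'qd': array([-0.00156478, -0.00167676, -0.00362293, -0.00078844,  0.00011855,
       -0.00122675]), 'effort': array([ 1.65435926e-03, -4.17699373e+01, -2.46402651e+01, -1.35877021e-04,
        5.73945974e-03, -2.75141254e-06]), 'position': array([ 0.21995663, -0.53077664,  0.24922687]), 'ee_rot': array([-8.29185942e-04,  9.80778365e-01,  1.95123317e-01, -5.62811060e-05]), 'contact_force': array([-0.61098158,  0.36155328,  0.29369189]), 'moment': array([-0.01269503,  0.05368773, -0.0175622 ]), 'gripper_force': 0.0, 'width': 0.08537972832939314}
```

View pics/top0.png

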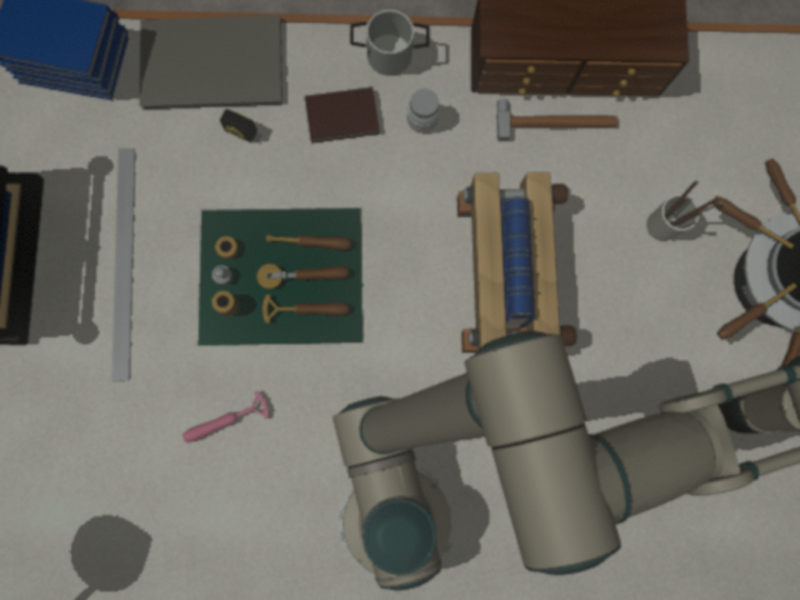

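View pics/scene0.png

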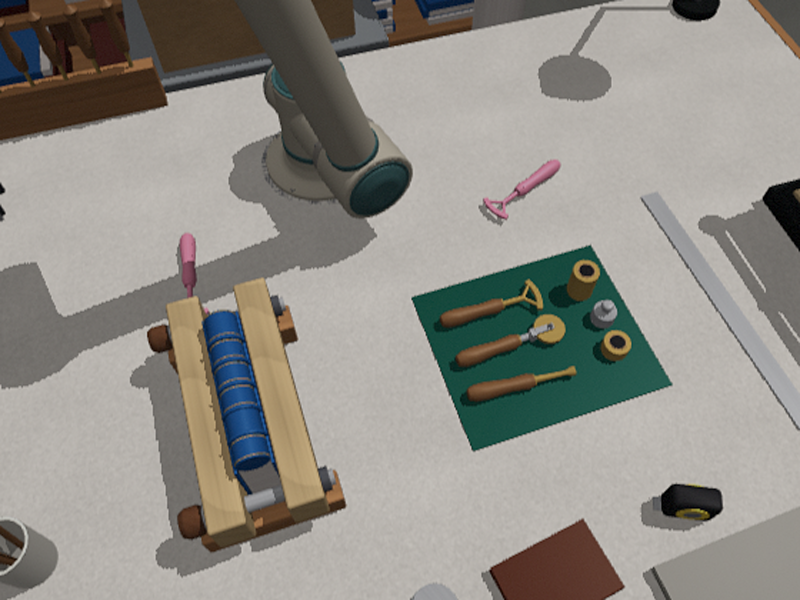

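The top view shows the mat on the robot's left (about 200-360, 210-345), with the press on the right and its spine running from (517,195) to (520,320). There are three pallet-like candidates:
- The brass one on the mat, at top (270,310) and scene (530,295).
- A pink one at top (262,405).
- A second pink one by the press, at scene (188,260).

The brass one fits, since the pink ones are excluded. For the reels, the one at scene (583,280) looks tall, and the one at (616,346) looks low. I'll enlarge to confirm.

```bash
python3 - <<'E'
from h import *
t=load('top')['pixels'][:,:,::-1];s=load('scene')['pixels'][:,:,::-1]
def c(im,x,y,w,h,k): return cv2.resize(im[y:y+h,x:x+w],None,fx=k,fy=k,interpolation=cv2.INTER_CUBIC)
A=np.hstack([c(t,145,160,80,60,5),c(s,340,180,100,75,4)])
B=np.hstack([c(t,340,125,60,110,2.7272)[:300], c(s,135,210,65,125,2.4)[:300]])
B=np.hstack([cv2.resize(t[125:235,325:405],(218,300),interpolation=3),cv2.resize(s[210:340,120:220],(231,300),interpolation=3)])
B=np.hstack([B,np.zeros((300,800-B.shape[1],3),np.uint8)])
cv2.imwrite('pics/crop1.png',np.vstack([A,B]))
E
```

```text
(no output)
```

View pics/crop1.png

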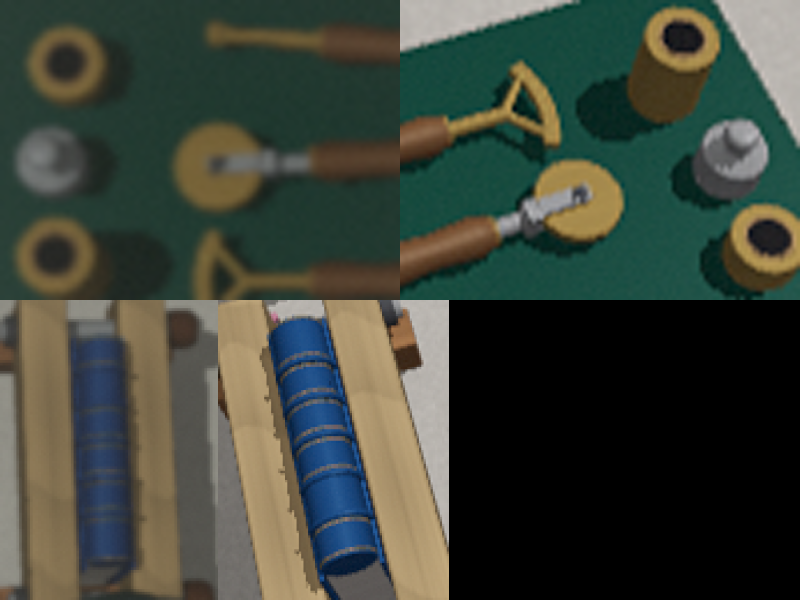

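The crops confirm the choices:
- **Broad reel:** the tall one, at scene px (410.7,189.5) and top px (156,211). The narrow reel is at scene (432,239).
- **Pallet:** the brass one, with its blade at scene (376,204).
- **Title panel:** the only panel without gold lines, second from the head, at scene (170,294).

Next I'll triangulate these and fit the press and pallet axes.

```bash
python3 - <<'E'
from h import *
t=load('top');s=load('scene')
np.set_printoptions(precision=4,suppress=True)
print('broad',tri(t,(155.6,210.9),s,(410.4,189.1)), at_z(t,155.6,210.9,.063),at_z(s,410.4,189.1,.063))
print('narrow',tri(t,(157.8,172),s,(432.1,239)))
print('pallet',tri(t,(186,216.5),s,(375.8,204)),at_z(t,186,216.5,.0205),at_z(s,375.8,204,.0205))
print('title s',at_z(s,170.3,294.2,.168))
# blue book mask ends in both
for n,d in(('t',t),('s',s)):
    p=d['pixels'].astype(int)
    m=((p[...,2]>p[...,0]+30)&(p[...,2]>60)).astype(np.uint8)
    k,l,st,c=cv2.connectedComponentsWithStats(m)
    for i in range(1,k):
        if st[i,4]>300: print(n,st[i],c[i], at_z(d,*c[i],.165))
# big crops w/ grid for blade & title
def c(d,x,y,w,h,W,H): return cv2.resize(np.ascontiguousarray(d['pixels'][y:y+h,x:x+w,::-1]),(W,H),interpolation=cv2.INTER_CUBIC)
A=np.hstack([c(t,175,200,40,30,400,300),c(s,355,190,40,30,400,300)])
B=np.hstack([c(t,335,130,60,45,400,300),c(s,145,270,60,45,400,300)])
cv2.imwrite('pics/crop2.png',np.vstack([A,B]))
E
```

```text
broad (array([0.429 , 0.3545, 0.0678]), np.float64(0.0021993935046850156)) [0.4293 0.3544 0.063 ] [0.4265 0.3579 0.063 ]
narrow (array([0.5509, 0.3609, 0.0349]), np.float64(0.0013920965759671672))
pallet (array([0.4213, 0.2753, 0.0272]), np.float64(0.005508217830525128)) [0.4215 0.2737 0.0205] [0.4183 0.2806 0.0205]
title s [ 0.5703 -0.2171  0.168 ]
t [   0    0   75   51 3103] [35.6104 21.6942] [0.9487 0.6999 0.165 ]
s [  7  20  21  32 376] [19.7447 33.2899] [-0.2765 -0.4723  0.165 ]
s [ 295  174  175  141 9147] [381.9792 251.5706] [0.6018 0.1946 0.165 ]
s [ 142  218   51  119 2524] [165.3074 272.294 ] [ 0.522  -0.2189  0.165 ]
```

View pics/crop2.png

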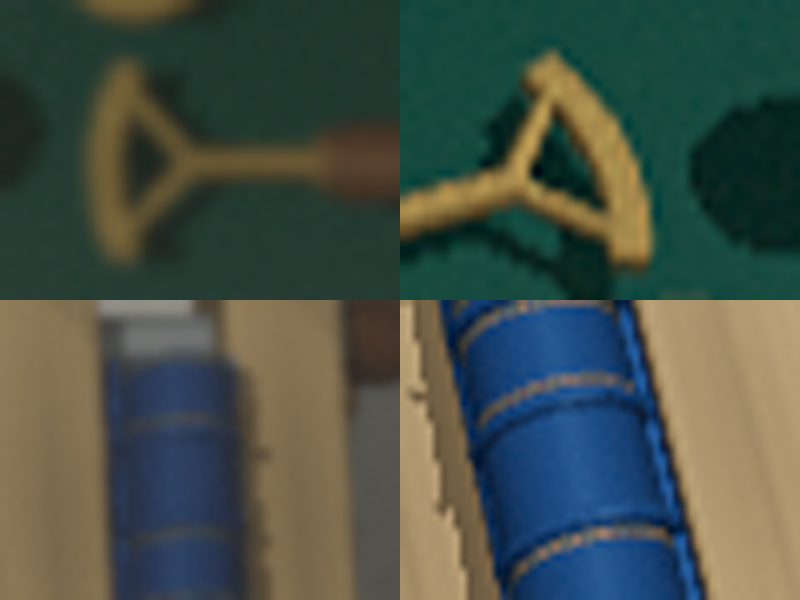

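In the enlarged crops, the blade middle is at top px (184.9,215.5) and scene px (375,204.5). The plain panel sits between the two gold-lined ones, with its middle at top px (362.1,156.2) and scene px (170.3,293.8).

```bash
python3 - <<'E'
from h import *
t=load('top');s=load('scene')
np.set_printoptions(precision=4,suppress=True)
for n,a,b,z in(('pallet',(184.9,215.5),(375,204.5),.0205),('title',(362.1,156.2),(170.3,293.8),.168)):
    print(n,tri(t,a,s,b),at_z(t,*a,z),at_z(s,*b,z))
# tool axes, mat corners, bench points for bias check
print('mat corners top px->', [at_z(t,u/1.4286-.35,v/1.4286-.35,.003)[:2] for u,v in((201,209),(361,209),(361,342),(199,344))])
print('mat corners scene->', [at_z(s,u/1.4286-.35,v/1.4286-.35,.003)[:2] for u,v in((670,382),(474,448),(414,297),(592,247))])
p=R.from_quat([.980778,.195123,-.0000563,-.00083]).as_matrix(); print(p)
E
```

```text
pallet (array([0.4231, 0.2756, 0.0279]), np.float64(0.000465736232160226)) [0.4244 0.277  0.0205] [0.4191 0.2783 0.0205]
title (array([ 0.5712, -0.2177,  0.172 ]), np.float64(0.0023382663646472892)) [ 0.5723 -0.2196  0.168 ] [ 0.5695 -0.217   0.168 ]
mat corners top px-> [array([0.6387, 0.4241]), array([0.6454, 0.0844]), array([0.3603, 0.0781]), array([0.3506, 0.4113])]
mat corners scene-> [array([0.6278, 0.4242]), array([0.6401, 0.0892]), array([0.3566, 0.0816]), array([0.3493, 0.4168])]
[[ 0.9239  0.3827 -0.0004]
 [ 0.3827 -0.9239  0.0016]
 [ 0.0002 -0.0017 -1.    ]]
```

Heights come out about 4–7 mm above the text in both views. That is within the calibration error, so I'm using the averages:
- Blade: (0.422, 0.2775)
- Broad reel: (0.428, 0.356)
- Title panel: (0.571, -0.218)

I'll lift first, shut the fingers, then cross at z ≈ 0.31.

apply_moves(xyz=[[0,0,-0.1],[0,0,-0.1],[0.05,-0.07,0],[0.1,-0.14,0],[0.1,-0.14,0],[0.1,-0.14,0],[0.1,-0.14,0],[0.1,-0.14,0]], rot=[[0,0,0],[0,0,0],[0,0,0],[0,0,0],[0,0,0],[0,0,0],[0,0,0],[0,0,0]], hand=[-1,-1,-1,-1,-1,-1,-1,-1])

```text
clock: 1.1
position: [0.2841, -0.2528, 0.3097]
ee_rot: [-0.0, 0.981, 0.195, 0.0]
contact_force: [0.9, -0.6, 0.1]
width: 0.0001
gripper_force: 0.0
```

apply_moves(xyz=[[0.1,-0.14,0],[0.1,-0.14,0],[0.1,-0.14,0],[0.1,-0.14,0],[0.1,-0.14,0],[0.1,-0.14,0],[0.1,-0.14,0],[0.05,-0.07,0]], rot=[[0,0,0],[0,0,0],[0,0,0],[0,0,0],[0,0,0],[0,0,0],[0,0,0],[0,0,0]], hand=[-1,-1,-1,-1,-1,-1,-1,-1])

```text
clock: 2.1
position: [0.3712, 0.1248, 0.3096]
ee_rot: [-0.0, 0.98, 0.197, -0.0]
contact_force: [-0.2, -0.3, -0.1]
width: -0.0002
gripper_force: 0.0
```

apply_moves(xyz=[[0.08,-0.09,0],[0.08,-0.09,0],[0.08,-0.09,0],[0.07,-0.08,0],[0.04,-0.05,0],[0,0,0],[0,0,0]], rot=[[0,0,0],[0,0,0],[0,0,0],[0,0,0],[0,0,0],[0,0,0],[0,0,0]], hand=[-1,-1,-1,-1,-1,-1,-1])

```text
clock: 2.98
position: [0.422, 0.2726, 0.3099]
ee_rot: [0.001, 0.981, 0.195, -0.0]
contact_force: [-0.9, -0.5, -0.6]
width: -0.0001
gripper_force: 0.0
```

```bash
cat > go.py <<'E'
import sys
from h import *
from rig import status
s=status.get_state(); q=s['ee_rot']; M=R.from_quat([q[1],q[2],q[3],q[0]]).as_matrix()
print(s['position'],M.T@(np.array([float(a) for a in sys.argv[1:4]])-s['position'])/.3)
E
python3 go.py .422 .2775 .0625
```

```text
[0.4219837  0.27256753 0.30985315] [ 0.00723277 -0.01588193  0.82448973]
```

apply_moves(xyz=[[0.01,-0.02,0.13],[0,0,0.15],[0,0,0.15],[0,0,0.13],[0,0,0.07],[0,0,0],[0,0,0]], rot=[[0,0,0],[0,0,0],[0,0,0],[0,0,0],[0,0,0],[0,0,0],[0,0,0]], hand=[-1,-1,-1,-1,-1,-1,-1])

```text
clock: 3.85
position: [0.4237, 0.2799, 0.1221]
ee_rot: [-0.0, 0.981, 0.195, 0.001]
contact_force: [-0.1, 0.2, -0.6]
width: -0.0
gripper_force: 0.0
```

```bash
python3 - <<'E'
from h import *
s=grab('scene');t=grab('top')
def c(d,x,y,w,h,k): return cv2.resize(np.ascontiguousarray(d['pixels'][y:y+h,x:x+w,::-1]),None,fx=k,fy=k,interpolation=cv2.INTER_CUBIC)
cv2.imwrite('pics/hover1.png',np.hstack([c(s,320,130,130,130,3),c(t,120,130,130,130,3)]))
E
python3 go.py .422 .2775 .0625
```

```text
[0.42386798 0.28032856 0.12243639] [-0.00993392  0.00632415  0.19976043]
```

View pics/hover1.png

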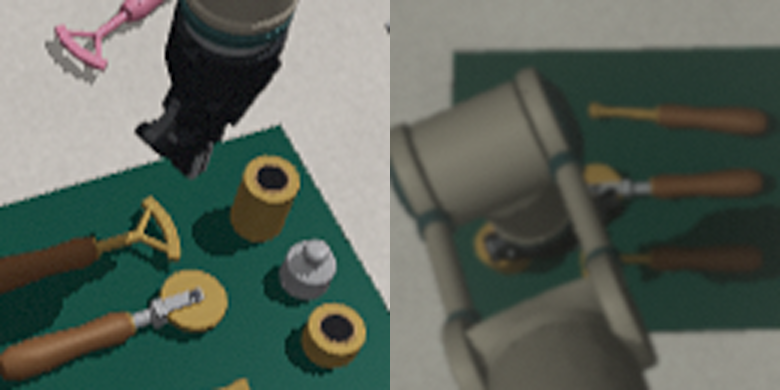

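The hovering fingertips show at scene px (385,188), above and to the right of the blade at about (372,205). I'll check that against the projection.

```bash
python3 - <<'E'
from h import *
s=load('scene')
for z in (.122,.103): print(proj(s,[.4237,.2799,z]))
print(proj(s,[.422,.2775,.0205]),proj(s,[.422,.2775,.045]),proj(s,[.428,.356,.063]))
E
```

```text
(np.float64(383.3228985562619), np.float64(181.86122529311507))
(np.float64(381.9396162296942), np.float64(186.64065967974733))
(np.float64(375.1708818837604), np.float64(205.56631133036376)) (np.float64(376.73388159560716), np.float64(200.08663934464306)) (np.float64(409.9230935376543), np.float64(189.7884420568059))
```

The projection agrees to about 3 px, so I'll go down to about 43 mm above the blade and hold.

apply_moves(xyz=[[-0.006,0.005,0.06],[0,0,0.07],[0,0,0.06],[0,0,0],[0,0,0],[0,0,0],[0,0,0],[0,0,0]], rot=[[0,0,0],[0,0,0],[0,0,0],[0,0,0],[0,0,0],[0,0,0],[0,0,0],[0,0,0]], hand=[-1,-1,-1,-1,-1,-1,-1,-1])

```text
clock: 4.95
position: [0.422, 0.2782, 0.0643]
ee_rot: [-0.0, 0.981, 0.195, 0.0]
contact_force: [0.6, 0.3, -0.5]
width: 0.0
gripper_force: 0.0
```

apply_moves(xyz=[[0,0,0],[0,0,0],[0,0,0],[0,0,0],[0,0,0],[0,0,0],[0,0,0],[0,0,0]], rot=[[0,0,0],[0,0,0],[0,0,0],[0,0,0],[0,0,0],[0,0,0],[0,0,0],[0,0,0]], hand=[-1,-1,-1,-1,-1,-1,-1,-1])

```text
clock: 5.95
position: [0.4219, 0.2781, 0.064]
ee_rot: [0.0, 0.981, 0.195, 0.0]
contact_force: [0.1, 0.6, 0.1]
width: 0.0001
gripper_force: 0.0
```

```bash
python3 go.py .428 .356 .106
```

```text
[0.42187351 0.27811675 0.06396348] [ 0.11824807 -0.23200334 -0.14014554]
```

apply_moves(xyz=[[0,0,-0.1],[0,0,-0.12],[0,0,-0.1],[0.05,-0.09,0],[0.05,-0.09,0],[0.02,-0.05,0],[0,0,0],[0,0,0]], rot=[[0,0,0],[0,0,0],[0,0,0],[0,0,0],[0,0,0],[0,0,0],[0,0,0],[0,0,0]], hand=[-1,-1,-1,-1,-1,-1,-1,-1])

```text
clock: 6.95
position: [0.4282, 0.3547, 0.1596]
ee_rot: [0.001, 0.981, 0.195, -0.001]
contact_force: [-0.2, -0.3, -0.3]
width: -0.0
gripper_force: 0.0
```

```bash
python3 go.py .428 .356 .106
```

```text
[0.42819939 0.35467053 0.15960227] [ 0.00134965 -0.0045279   0.17866796]
```

apply_moves(xyz=[[0,-0.004,0.06],[0,0,0.06],[0,0,0.05],[0,0,0],[0,0,0],[0,0,0],[0,0,0],[0,0,0]], rot=[[0,0,0],[0,0,0],[0,0,0],[0,0,0],[0,0,0],[0,0,0],[0,0,0],[0,0,0]], hand=[-1,-1,-1,-1,-1,-1,-1,-1])

```text
clock: 7.95
position: [0.4284, 0.3569, 0.1093]
ee_rot: [-0.0, 0.981, 0.195, 0.0]
contact_force: [0.0, -0.3, 0.6]
width: 0.0001
gripper_force: 0.0
```

apply_moves(xyz=[[0,0,0],[0,0,0],[0,0,0],[0,0,0],[0,0,0],[0,0,0],[0,0,0],[0,0,0]], rot=[[0,0,0],[0,0,0],[0,0,0],[0,0,0],[0,0,0],[0,0,0],[0,0,0],[0,0,0]], hand=[-1,-1,-1,-1,-1,-1,-1,-1])

```text
clock: 8.95
position: [0.4282, 0.3568, 0.109]
ee_rot: [0.0, 0.981, 0.195, 0.0]
contact_force: [0.4, -0.2, -0.0]
width: 0.0
gripper_force: 0.0
```

```bash
python3 - <<'E'
from h import *
s=grab('scene')
cv2.imwrite('pics/reel.png',cv2.resize(np.ascontiguousarray(s['pixels'][130:260,330:470,::-1]),None,fx=4,fy=4,interpolation=cv2.INTER_CUBIC))
E
python3 go.py .571 -.218 .21
```

```text
[0.4282554  0.35675494 0.10896473] [-0.29383065  1.95209117 -0.33661232]
```

View pics/reel.png

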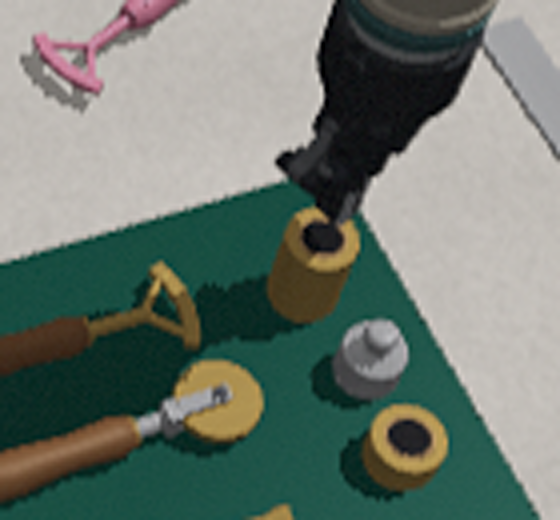

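The fingers hover just above the broad reel, whose core hole is at crop (322,238), without touching it, and nothing has moved. Next I lift high and cross to the press.

apply_moves(xyz=[[0,0,-0.12],[0,0,-0.15],[0,0,-0.15],[0,0,-0.15],[0,0,-0.07],[-0.01,0.07,0],[-0.02,0.13,0],[-0.02,0.15,0]], rot=[[0,0,0],[0,0,0],[0,0,0],[0,0,0],[0,0,0],[0,0,0],[0,0,0],[0,0,0]], hand=[-1,-1,-1,-1,-1,-1,-1,-1])

```text
clock: 10.0
position: [0.4539, 0.2517, 0.2991]
ee_rot: [0.001, 0.981, 0.196, -0.002]
contact_force: [0.5, 0.1, 0.5]
width: -0.0002
gripper_force: 0.0
```

apply_moves(xyz=[[-0.02,0.15,0],[-0.02,0.15,0],[-0.02,0.15,0],[-0.02,0.15,0],[-0.02,0.15,0],[-0.02,0.15,0],[-0.02,0.15,0],[-0.02,0.15,0]], rot=[[0,0,0],[0,0,0],[0,0,0],[0,0,0],[0,0,0],[0,0,0],[0,0,0],[0,0,0]], hand=[-1,-1,-1,-1,-1,-1,-1,-1])

```text
clock: 11.0
position: [0.5466, -0.0994, 0.299]
ee_rot: [-0.001, 0.981, 0.195, -0.002]
contact_force: [0.2, -0.5, 0.1]
width: -0.0003
gripper_force: 0.0
```

apply_moves(xyz=[[-0.04,0.15,0],[-0.03,0.14,0],[-0.02,0.08,0],[0,0.03,0],[0,0,0],[0,0,0]], rot=[[0,0,0],[0,0,0],[0,0,0],[0,0,0],[0,0,0],[0,0,0]], hand=[-1,-1,-1,-1,-1,-1])

```text
clock: 11.75
position: [0.5688, -0.2167, 0.3011]
ee_rot: [-0.0, 0.981, 0.196, -0.0]
contact_force: [-0.6, -0.4, -0.1]
width: 0.0001
gripper_force: 0.0
```

```bash
python3 go.py .571 -.218 .21
```

```text
[ 0.56883488 -0.21668924  0.30111175] [0.00494999 0.00702573 0.3037014 ]
```

apply_moves(xyz=[[0.005,0.007,0.07],[0,0,0.09],[0,0,0.08],[0,0,0.06],[0,0,0],[0,0,0],[0,0,0],[0,0,0]], rot=[[0,0,0],[0,0,0],[0,0,0],[0,0,0],[0,0,0],[0,0,0],[0,0,0],[0,0,0]], hand=[-1,-1,-1,-1,-1,-1,-1,-1])

```text
clock: 12.75
position: [0.5715, -0.2196, 0.2119]
ee_rot: [0.001, 0.981, 0.195, 0.001]
contact_force: [-0.2, -0.1, 0.3]
width: -0.0
gripper_force: 0.0
```

apply_moves(xyz=[[0,0,0],[0,0,0],[0,0,0],[0,0,0],[0,0,0],[0,0,0],[0,0,0],[0,0,0]], rot=[[0,0,0],[0,0,0],[0,0,0],[0,0,0],[0,0,0],[0,0,0],[0,0,0],[0,0,0]], hand=[-1,-1,-1,-1,-1,-1,-1,-1])

```text
clock: 13.75
position: [0.5712, -0.2195, 0.211]
ee_rot: [0.0, 0.981, 0.195, -0.0]
contact_force: [-0.0, 0.5, 0.2]
width: -0.0002
gripper_force: 0.0
```

```bash
python3 - <<'E'
from h import *
s=grab('scene')
cv2.imwrite('pics/title.png',cv2.resize(np.ascontiguousarray(s['pixels'][200:340,100:250,::-1]),None,fx=4,fy=4,interpolation=cv2.INTER_CUBIC))
E
python3 go.py .571 -.218 .21
```

```text
[ 0.57122008 -0.21949736  0.21099995] [ 0.00123293 -0.00489215  0.00333268]
```

View pics/title.png

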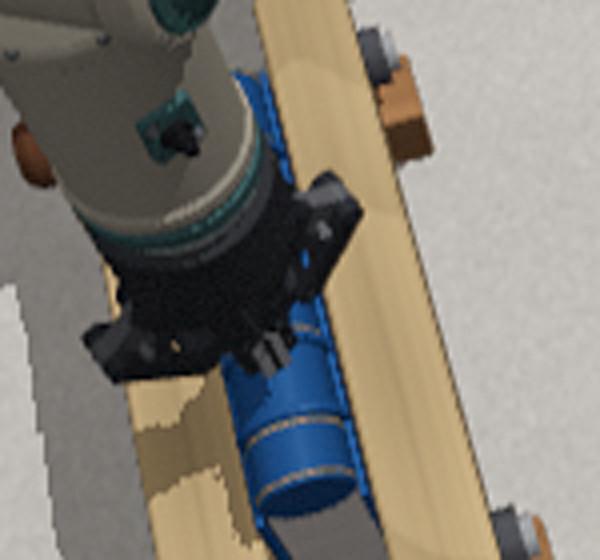

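The fingertips are at crop (268,362), hovering over the plain second panel and clear of the spine, and the arm is still. I'm handing the job in.

```bash
python3 -c "
from rig import job
print(job.sign_off())"
```

```text
the job is handed in; nothing more can be done
None
```

I pointed at the pallet's blade, the broad reel and the title panel in that order, holding still for over a second at each. I saw no sign of contact, and I handed the job in with the fingers still over the title panel; no verdict was returned.

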